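# Seat the washed platter back on the bakery scale

### The arm

A 7-joint arm with a two-finger parallel gripper is mounted at the origin on the work surface. World frame = base frame: x ahead of the robot, y to its left, z up, the work surface at z = 0. Lengths are in mm, angles in rad, forces in N, time in s.
With the tool pointing down it reaches from about 400 to 875 mm from the base axis. Payload 4.4 kg.
Tool frame: the origin (TCP) lies midway between the tips of the shut fingers; the grasp point (between the pads) lies 19 mm behind it; z points along the fingers, y is the line along which they close (so a half turn about z gives the same grasp; the last joint's range is limited). The gripper opens to 85 mm and grips with 20 to 120 N. Pads are 22 mm wide; open, the fingers measure 114 mm over their backs; the gripper's body (76 mm by 85 mm) begins 54 mm behind the grasp point. The pads swing forward as they close: fully open they stand 13 mm farther back than shut.
Start: joints at [1.113, 0.628, 0.038, 1.517, -0.027, 0.996, -0.02], TCP at [248.232, -600.748, 231.313] pointing down, gripper open.
Joint ranges: [-3.06, 3.06], [-0.37, 2.12], [-1.25, 1.32], [0.18, 2.47], [-1.1, 4.24], [0.23, 1.98], [-2.94, 2.94]. Speed limits (rad/s): [2.57, 2.57, 3.14, 3.14, 3.14, 3.14, 3.14].

### API

Orientations are given as [roll, pitch, yaw] about the fixed x, y, z axes, in that order (R = Rz(yaw) Ry(pitch) Rx(roll)).
In Python, from cell import read_state, get_image, finish_job gives the robot as it stands.
- The arm moves only by the tool send_rows, never from a script. Its argument "series" is a list of rows, each an object of numbers: "ax", "ay", "az": the turn, a rotation vector about the tool's x, y, z in rad; "dx", "dy", "dz": the shift along the tool's x, y, z in cm; "hand": the closure, from 0 (fully open) to 1 (shut). In form: [{"ax": .., "ay": .., "az": .., "dx": .., "dy": .., "dz": .., "hand": ..}, ...]. A call has 1 to 10 rows; each row is the pose to reach, as a shift and turn from the pose commanded when the call began, along the tool's axes at that moment; what a row does not reach only later rows make up. A row lasts 1/10 s, in which the tool goes at most 50 mm and 8.59 degrees, less where a joint would pass 70% of its speed; a pose out of reach is approached as far as the arm can. A call with a gripper value outside its range is refused whole. The fingers move at their own pace and stop on an object; the grip force is fixed at half the most. Time passes only in rows, so rows that repeat a pose let the fingers close. It gives the time, the measured TCP pose, the force, the opening and the grip force at its end, in the units of the state.
- read_state(): the state, without advancing time (a new reading comes with each control period).
- get_image(name): name is "scene" or "top" or "wrist"; returns a dict with "pixels" (480x640x3 uint8, red, green, blue), "mtx" (3x3 intrinsics, pixels), "k1" (the pictures are not rectified: a ray, as slopes to the right and down, at radius r is drawn at 1 + k1 r^2 times it, then the intrinsics apply), "R" (3x3) and "t" (3): a world point X has camera coordinates R X + t. Camera axes: x right, y down, z forward; pixel columns grow to the right and rows downward; lengths in mm; the calibration is good to about 2 mm. A picture is of the moment at which its call begins. There is no depth.
- finish_job(): hands the job in; it is judged then, once.
The state is a dict: "clock": time; "qpos": joint angles; "qd": joint speeds; "tau": joint torques, N m; "eef_pos": TCP position; "tool_rot": TCP orientation; "force": force on the tool from outside, world axes, zero at the start; "torque": the same for the moment, N m; "width": finger opening in mm; "gripper_force": force on a finger pad.
Only numpy, scipy, OpenCV 4.12 (cv2) and the standard library are available. Lean on these libraries where they do the work, as an engineer would, in place of code of your own. Each camera call takes 0.05 s, during which the arm holds its last target. There are 200 camera calls.

### The job

Take the washed weighing platter off the sheet pan and set it back on the bench scale, easing it in by feel until all three ball feet sit fully home in their cone, groove and flat seats; never bear, bump or drop hard on the scale, whose load cell is delicate. Then let go of the platter and press the green zero key fully down and release it, without pressing it before the platter is seated or unseating the platter, and leave the cup, jar, butter and the loaf tin at the right where they are.

Things in the scene. Friction and masses are not known exactly. Their poses are not given: they have to be found in the camera images.
- platter: Loose weighing platter, 0.4 kg: aluminium plate 150 x 150 x 6 mm, black grip bar on top, three steel ball feet of 16 mm diameter below. Origin: under its centre, level with the undersides of the balls; the plate lies 16 to 22 mm above it. z up, x to the blue dot that marks the cone foot. Starts on the sheet pan. Its y axis is across the grip bar.
- grip_bar (a point): Grip point on the platter's black grip bar, 45 mm above the platter's origin, on its axis; axes as the platter's. The bar is 60 mm long (along x), 18 mm wide (along y) and spans 22 to 55 mm above the platter's origin.
- foot_cone (a point): Centre of the platter's ball foot for the cone seat: x +55, y 0, z 8 mm in the platter's frame (under the blue dot).
- foot_groove (a point): Centre of the platter's ball foot for the groove seat: x -45, y +50, z 8 mm in the platter's frame.
- foot_flat (a point): Centre of the platter's ball foot for the flat seat: x -45, y -50, z 8 mm in the platter's frame.
- scale: Fixed bench scale, white housing 200 x 200 mm, top 40 mm up, key console at x -96 to -166 mm, top 50 mm up. Origin: on the table under the housing's middle; x points away from the console, z up. On it a steel carrier with three seats on an eccentric adjuster: it stands 8 mm off its nominal place, in any direction, not turned, firm. The direction is NOT reported: feel or look for it.
- seat_cone (a point): NOMINAL place of the cone foot's ball centre when fully home, scale frame x +55, y 0, z 62.5 mm (true x, y: the carrier's offset away). The cone is a recess with 55 degree walls, mouth 16 mm wide, in a round flat-topped pad of 44 mm diameter, rim 60 mm above the table. A ball off the recess rides on the rim 5.5 mm too high; let go over 3 mm off centre it may stay perched.
- seat_groove (a point): NOMINAL place of the groove foot's ball centre when home, scale frame x -45, y +50, z 62.5 mm, off by the same carrier offset. V groove along the scale's x, 55 degree walls, 16 mm wide at the mouth, in a 44 x 44 mm flat-topped pad, rim 60 mm up. With the platter level and its x along the scale's x, both feet drop in together.
- seat_flat (a point): NOMINAL place of the flat foot's ball centre when home, scale frame x -45, y -50, z 62.5 mm, off by the same carrier offset. Plain disc of 44 mm diameter, top 54.5 mm up. Balls on seats: friction 0.5 to 0.7. More than 30 N between platter and scale at any moment spoils the load cell; all seats are rigid.
- zero (a joint): The green zero key, in m: 0 up, 0.006 fully down. Springs back by itself; about 5 N holds it fully down.
- zero_top (a point): Centre of the top of the green round zero key, 26 mm in diameter, on the console, its top 72 mm above the table; pressed straight down. At x -131, y -30 mm in the scale's frame.
- sheet_pan: Fixed aluminium sheet pan 400 x 300 x 22 mm, walls 4 mm, inner floor 4 mm up; platter, cup and jar stand on it. Origin: under its centre.
- cup: Clear measuring cup, 66 mm wide, 65 mm tall, at the sheet pan's far end; origin under its centre. Leave alone.
- jar: Amber jar, 60 mm wide, 85 mm tall, at the sheet pan's far end; origin under its centre. Leave alone.
- tin_right: Navy loaf tin with a loaf, 222 mm long (its x), 110 wide, 60 tall, right of the scale; origin under its centre. Leave alone.
- butter: Paper-wrapped block of butter 65 x 120 x 60 mm on the table right of the robot; origin under its centre. Leave alone.

How it is judged (in metres and radians):
On the way, in this order (a step that is already met when the one before it is completed fails the run):
1. the platter is fully home on all three seats and let go (z of foot_cone in the frame of scale between 0.0605 and 0.0645 m and z of foot_groove in the frame of scale between 0.0605 and 0.0645 m and z of foot_flat in the frame of scale between 0.0605 and 0.0645 m and angle between platter's own z axis and vertical below 0.03 rad and horizontal distance between platter and scale below 0.02 m and x of foot_cone in the frame of scale above 0.03 m and contact force between the fingers and platter below 0.05 N), for 0.3 s.
2. the zero key is pressed fully down with the platter seated (z of foot_cone in the frame of scale between 0.0605 and 0.0645 m and z of foot_groove in the frame of scale between 0.0605 and 0.0645 m and z of foot_flat in the frame of scale between 0.0605 and 0.0645 m and angle between platter's own z axis and vertical below 0.03 rad and horizontal distance between platter and scale below 0.02 m and x of foot_cone in the frame of scale above 0.03 m and value of joint zero above 0.0045 m), for 0.05 s.
At the end, for the whole second after the job is handed in: Platter at rest on the scale, let go: all three ball centres 60.5 to 64.5 mm above the scale's underside (62.5 is exact), tilt under 0.03 rad, centre within 20 mm of the scale's origin, blue-dot foot on the side away from the console; zero key up (under 1.5 mm) (z of foot_cone in the frame of scale between 0.0605 and 0.0645 m and z of foot_groove in the frame of scale between 0.0605 and 0.0645 m and z of foot_flat in the frame of scale between 0.0605 and 0.0645 m and angle between platter's own z axis and vertical below 0.03 rad and horizontal distance between platter and scale below 0.02 m and x of foot_cone in the frame of scale above 0.03 m and value of joint zero below 0.0015 m and linear speed of platter below 0.01 m/s and angular speed of platter below 0.1 rad/s); the robot touches nothing.
It fails at once if the platter is dropped: let go over the scale with a ball more than 6 mm above the seat rims (contact force between the fingers and platter below 0.05 N and horizontal distance between platter and scale below 0.06 m and z of any of foot_cone, foot_groove, foot_flat in the frame of scale above 0.074 m).
It fails at once if the platter bears on the scale with more than 30 N (contact force between platter and scale above 30 N).
It fails at once if the zero key is pressed (over 2.5 mm) while the platter is not fully seated (value of joint zero above 0.0025 m and not (z of foot_cone in the frame of scale between 0.0605 and 0.0645 m and z of foot_groove in the frame of scale between 0.0605 and 0.0645 m and z of foot_flat in the frame of scale between 0.0605 and 0.0645 m and angle between platter's own z axis and vertical below 0.03 rad and horizontal distance between platter and scale below 0.02 m and x of foot_cone in the frame of scale above 0.03 m)).
It fails at once if a bystander is shifted by more than 20 mm (distance of any of cup, jar, tin_right, butter from where it was at the start of the episode above 0.02 m).
It also fails if it takes over 72 s, if anything falls off the work surface, if the arm or the gripper's body presses on something with over 40 N, if the wrist force passes 120 N, or if a joint passes its speed limit or range.

## Working session

There is one attempt and no reset: what is moved stays moved. The work goes in short steps, Python scripts to look and compute and a tool call to move; the robot and the scene stay as the last step left them, time stands still between calls to the robot, and variables do not carry over. Pictures are saved under pics/ and viewed, at most 10 in all, crops included, and the job is handed in when it is done.

Besides the shell and the picture viewer there is one more tool, called after "Call:" as name([rows], argument=value, ...), one row to a line, values as JSON. send_rows: Moves the arm, as the interface text tells. Its arguments: {"type":"object","properties":{"series":{"type":"array","items":{"type":"object","properties":{"ax":{"type":"number"},"ay":{"type":"number"},"az":{"type":"number"},"dx":{"type":"number"},"dy":{"type":"number"},"dz":{"type":"number"},"hand":{"type":"number"}}}}},"required":["series"]}

```bash
mkdir -p pics
cat > h.py <<'E'
import numpy as np, cv2, json
from cell import read_state, get_image, finish_job
def snap(name, tag):
    d=get_image(name); cv2.imwrite(f'pics/{tag}.png', d['pixels'][:,:,::-1])
    np.savez(f'pics/{tag}.npz', mtx=d['mtx'],k1=d['k1'],R=d['R'],t=d['t'],px=d['pixels']); return d
def load(tag): return dict(np.load(f'pics/{tag}.npz'))
def ray(d,u,v):
    K=np.array(d['mtx']); p=np.array([(u-K[0,2])/K[0,0],(v-K[1,2])/K[1,1]]); q=p.copy()
    for _ in range(20): q=p/(1+float(d['k1'])*(q@q))
    R=np.array(d['R']); t=np.array(d['t']).ravel(); return -R.T@t, R.T@np.array([q[0],q[1],1])
def atz(d,u,v,z):
    c,r=ray(d,u,v); return c+r*(z-c[2])/r[2]
def proj(d,X):
    K=np.array(d['mtx']); c=np.array(d['R'])@np.array(X,float)+np.array(d['t']).ravel(); q=c[:2]/c[2]
    q=q*(1+float(d['k1'])*(q@q)); return np.array([K[0,0]*q[0]+K[0,2],K[1,1]*q[1]+K[1,2]])
def rot():
    from scipy.spatial.transform import Rotation as Ro
    return Ro.from_euler('xyz', read_state()['tool_rot']).as_matrix()
def totool(v):  # world mm -> tool cm
    return rot().T@np.array(v,float)/10
E
python3 - <<'E'
from h import *
s=read_state(); print({k:np.round(v,3) for k,v in s.items()})
for n in ('top','scene'): d=snap(n,n+'0'); print(n,-np.array(d['R']).T@np.array(d['t']).ravel())
E
```

```text
{'clock': np.float64(0.0), 'qpos': array([ 1.113,  0.629,  0.038,  1.518, -0.027,  0.996, -0.02 ]), 'qd': array([-0.   , -0.   ,  0.   ,  0.001, -0.001,  0.002,  0.   ]), 'tau': array([-0.0000e+00, -5.6341e+01,  1.2270e+00, -1.9345e+01,  1.1000e-02,
        1.0000e-02,  0.0000e+00]), 'eef_pos': array([ 248.012, -600.15 ,  230.407]), 'tool_rot': array([-3.14 ,  0.   ,  0.392]), 'force': array([ 0.059,  0.264, -1.157]), 'torque': array([ 0.012,  0.015, -0.029]), 'gripper_force': np.float64(0.0), 'width': np.float64(85.789)}
top [ 484.92402882  -45.89013283 1393.69842514]
scene [1647.04895653  155.59498985  813.7780764 ]
```

View pics/top0.png

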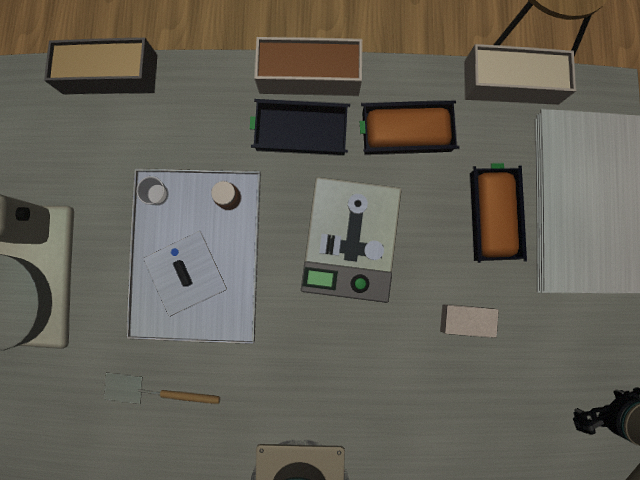

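View pics/scene0.png

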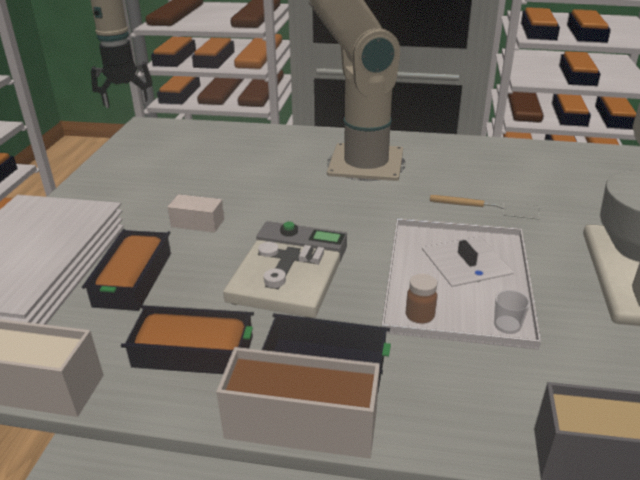

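The top view shows the platter centre at about (185,273) with its blue dot at (175,252). The scale is at about (351,240), with its zero key at (360,284). Next I'll enlarge both.

Run:
```python
from h import *
im=cv2.imread('pics/top0.png')
a=cv2.resize(im[170:310,295:410],None,fx=4.2,fy=4.2,interpolation=cv2.INTER_CUBIC)[:588,:400*2]
b=cv2.resize(im[225:320,140:232],None,fx=3.3,fy=3.3,interpolation=cv2.INTER_CUBIC)
o=np.zeros((590,800,3),np.uint8);o[:a.shape[0],:a.shape[1]]=a;o[:b.shape[0],490:490+b.shape[1]]=b
cv2.imwrite('pics/c1.png',o)
```

```text
(no output)
```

View pics/c1.png

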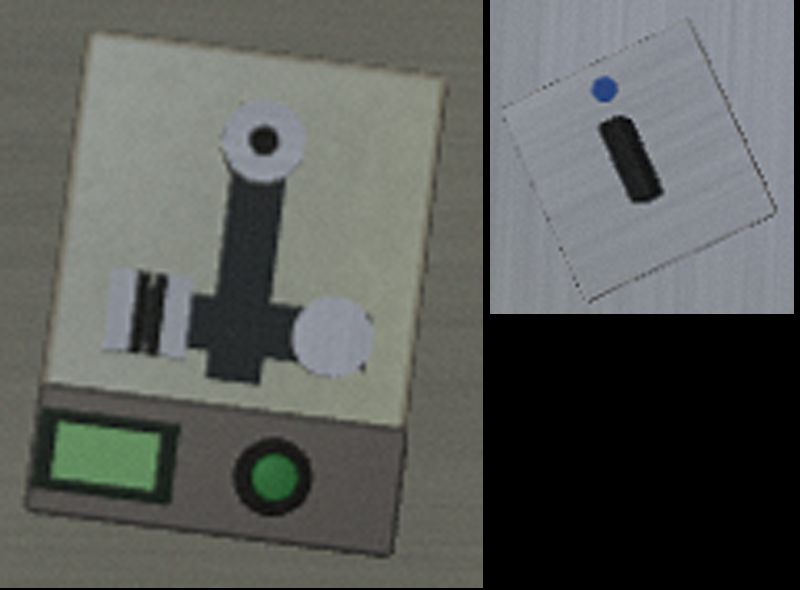

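The crop shows the cone recess at (264,141), groove at (150,312), flat disc at (332,337) and zero key at (274,476). On the platter, the blue dot is at (604,89) and the bar at (631,159).

Run:
```python
from h import *
d=load('top0')
S=lambda x,y,z: atz(d,295+(x+.5)/4.2-.5,170+(y+.5)/4.2-.5,z)
P=lambda x,y,z: atz(d,140+(x-490+.5)/3.3-.5,225+(y+.5)/3.3-.5,z)
TL,TR=S(90,33,40),S(445,77,40); BL,BR=S(25,510,50),S(391,555,50)
cone,gr,fl,key=S(264,141,60),S(150,312,60),S(332,337,54.5),S(274,476,72)
for n,v in zip('TL TR BL BR cone gr fl key'.split(),(TL,TR,BL,BR,cone,gr,fl,key)): print(n,v.round(1))
y1=TL-TR; y2=BL-BR; yaw=[np.degrees(np.arctan2(-v[0],v[1])) for v in (y1,y2,gr-fl)]
x=(cone-(gr+fl)/2); print('yaw',yaw,np.degrees(np.arctan2(x[1],x[0])))
pc=[P(*c,26) for c in ((690,18),(776,212),(588,302),(502,106))]
print('plat c',np.mean(pc,0), 'dot',P(604,89,26),'bar',P(631,159,59))
a=pc[0]-pc[1]; b=pc[3]-pc[2]; e=pc[3]-pc[0]; f=pc[2]-pc[1]
print([ (np.degrees(np.arctan2(v[1],v[0])),np.hypot(*v[:2])) for v in (a,b,e,f)])
```

```text
TL [726.7 -24.6  40. ]
TR [ 707.3 -219.9   40. ]
BL [466.    3.8  50. ]
BR [ 446.1 -193.    50. ]
cone [ 666.6 -119.9   60. ]
gr [573.1 -60.7  60. ]
fl [ 562.2 -158.7   54.5]
key [ 487.1 -127.9   72. ]
yaw [np.float64(-5.676199922542022), np.float64(-5.785566356307411), np.float64(-6.313840332847092)] -5.898121445115862
plat c [500.16824984 274.36919499  26.        ] dot [548.82549304 300.62657173  26.        ] bar [499.87263255 271.54701781  59.        ]
[(np.float64(26.061265243872786), np.float64(149.27645600534663)), (np.float64(26.348711215314633), np.float64(151.31706326583222)), (np.float64(116.19228086863849), np.float64(148.08800863232887)), (np.float64(116.98572383458557), np.float64(147.34766464964457))]
```

Call:
send_rows([
  {"dx": 48.5, "dy": -33, "dz": -12, "az": 0.495},
  {"dx": 48.5, "dy": -33, "dz": -12, "az": 0.495},
  {"dx": 48.5, "dy": -33, "dz": -12, "az": 0.495},
  {"dx": 48.5, "dy": -33, "dz": -12, "az": 0.495},
  {"dx": 48.5, "dy": -33, "dz": -12, "az": 0.495},
  {"dx": 48.5, "dy": -33, "dz": -12, "az": 0.495},
  {"dx": 48.5, "dy": -33, "dz": -12, "az": 0.495},
  {"dx": 48.5, "dy": -33, "dz": -12, "az": 0.495},
  {"dx": 48.5, "dy": -33, "dz": -12, "az": 0.495},
  {"dx": 48.5, "dy": -33, "dz": -12, "az": 0.495},
])

```text
invalid input at $.series[0]: expected keys ax, ay, az, dx, dy, dz, hand
```

Run:
```python
from h import *
d=snap('wrist','w1'); s=read_state(); print(s['clock'],s['eef_pos'].round(1) if hasattr(s['eef_pos'],'round') else s['eef_pos'],s['tool_rot'],np.round(s['qpos'],2))
print(-np.array(d['R']).T@np.array(d['t']).ravel(), d['R'][2])
for X in ((666.6,-119.9,60),(573,-60.7,60),(562,-158.7,54.5),(487,-128,72)): print(proj(d,X))
```

```text
0.15 [ 248.1 -600.3  230.6] [-3.14013867e+00  2.22349415e-06  3.91849300e-01] [ 1.11  0.63  0.04  1.52 -0.03  1.   -0.02]
[ 310.01460928 -573.9299799   373.35219516] [-0.24752422 -0.09959473 -0.96374927]
[ -384.93711582 -1185.57792782]
[-491.56009499 -866.43896463]
[-209.40602616 -620.05383202]
[-317.3125324  -508.87387032]
```

Call:
send_rows([
  {"dx": 52.9, "dy": -30.6, "dz": -12, "ax": 0, "ay": 0, "az": 0.495, "hand": 0},
  {"dx": 52.9, "dy": -30.6, "dz": -12, "ax": 0, "ay": 0, "az": 0.495, "hand": 0},
  {"dx": 52.9, "dy": -30.6, "dz": -12, "ax": 0, "ay": 0, "az": 0.495, "hand": 0},
  {"dx": 52.9, "dy": -30.6, "dz": -12, "ax": 0, "ay": 0, "az": 0.495, "hand": 0},
  {"dx": 52.9, "dy": -30.6, "dz": -12, "ax": 0, "ay": 0, "az": 0.495, "hand": 0},
  {"dx": 52.9, "dy": -30.6, "dz": -12, "ax": 0, "ay": 0, "az": 0.495, "hand": 0},
  {"dx": 52.9, "dy": -30.6, "dz": -12, "ax": 0, "ay": 0, "az": 0.495, "hand": 0},
  {"dx": 52.9, "dy": -30.6, "dz": -12, "ax": 0, "ay": 0, "az": 0.495, "hand": 0},
  {"dx": 52.9, "dy": -30.6, "dz": -12, "ax": 0, "ay": 0, "az": 0.495, "hand": 0},
  {"dx": 52.9, "dy": -30.6, "dz": -12, "ax": 0, "ay": 0, "az": 0.495, "hand": 0},
])

```text
clock: 1.15
eef_pos: [547.7, -209.7, 328.0]
tool_rot: [3.142, 0.0, -0.103]
force: [0.9, -1.2, -0.4]
width: 85.5
gripper_force: 0.0
```

```bash
cat > st.py <<'E'
from h import *
import sys
s=read_state(); print('clk',round(float(s['clock']),2),'pos',np.round(s['eef_pos'],1),'rot',np.round(s['tool_rot'],4),'F',np.round(s['force'],1),'w',round(float(s['width']),1),'g',round(float(s['gripper_force']),1),'q',np.round(s['qpos'],2))
if len(sys.argv)>3:
    v=np.array([float(a) for a in sys.argv[1:4]]); print('tool cm',totool(v-np.array(s['eef_pos'])).round(2))
E
python3 st.py 620 -115 350
```

```text
clk 1.15 pos [ 547.7 -209.7  328. ] rot [ 3.1416e+00  2.0000e-04 -1.0320e-01] F [ 0.9 -1.2 -0.4] w 85.5 g 0.0 q [ 0.22  0.45  0.14  1.57 -0.07  1.13 -1.29]
tool cm [  6.21 -10.16  -2.2 ]
```

Call:
send_rows([
  {"dx": 6.2, "dy": -10.2, "dz": -2.2, "ax": 0, "ay": 0, "az": 0, "hand": 0},
  {"dx": 6.2, "dy": -10.2, "dz": -2.2, "ax": 0, "ay": 0, "az": 0, "hand": 0},
  {"dx": 6.2, "dy": -10.2, "dz": -2.2, "ax": 0, "ay": 0, "az": 0, "hand": 0},
  {"dx": 6.2, "dy": -10.2, "dz": -2.2, "ax": 0, "ay": 0, "az": 0, "hand": 0},
  {"dx": 6.2, "dy": -10.2, "dz": -2.2, "ax": 0, "ay": 0, "az": 0, "hand": 0},
])

```text
clock: 1.65
eef_pos: [618.7, -116.6, 349.1]
tool_rot: [3.141, 0.001, -0.103]
force: [0.6, -0.6, -0.4]
width: 85.4
gripper_force: 0.0
```

```bash
python3 st.py
python3 - <<'E'
from h import *
d=snap('wrist','w2')
im=cv2.imread('pics/w2.png'); o=cv2.resize(im,(800,600),interpolation=cv2.INTER_CUBIC); cv2.imwrite('pics/w2b.png',o)
E
```

```text
clk 1.65 pos [ 618.7 -116.6  349.1] rot [ 3.1407e+00  1.4000e-03 -1.0260e-01] F [ 0.6 -0.6 -0.4] w 85.4 g 0.0 q [ 0.06  0.5   0.13  1.41 -0.06  1.23 -1.47]
```

View pics/w2b.png

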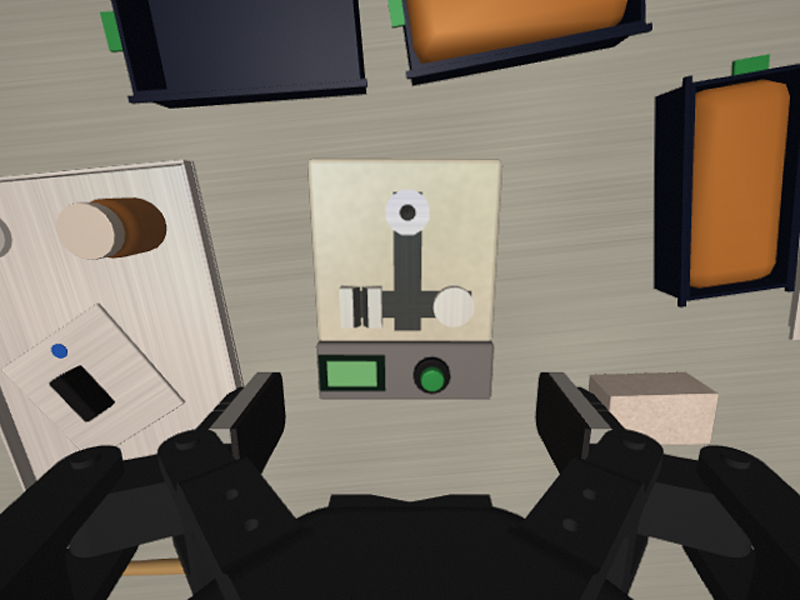

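The wrist view shows the cone at (407,213), groove (361,307), flat (454,306) and key (432,379) in 800-px coordinates. The platter dot is at (59,351). I'll refine these with blob centroids.

Run:
```python
from h import *
d=load('w2'); im=d['px'].astype(int); g=im.sum(2)/3
def cen(mask,u0,u1,v0,v1):
    v,u=np.nonzero(mask[v0:v1,u0:u1]); return u.mean()+u0,v.mean()+v0,len(u)
gm=(im[...,1]>im[...,0]+30)&(im[...,1]>im[...,2]+30)
k=cen(gm,330,365,290,318); c=cen(g<90,318,334,162,178)
br=im.min(2)>200
print('cone recess',c,atz(d,c[0],c[1],60)); print('key',k,atz(d,k[0],k[1],72))
print('pad/flat/groove', [ (cen(m,*r)) for m,r in ((g<90,(284,294,232,260)),)])
q=cen(g<90,283,296,231,262); print('groove',atz(d,q[0],q[1],60)); print('flat',atz(d,454*.8-.1,306*.8-.1,54.5))
for p,z in (((309,160),40),((501,161),40),((319,398),50),((492,399),50)): print(atz(d,p[0]*.8-.1,p[1]*.8-.1,z))
db=(im[...,2]>im[...,0]+60); b=cen(db,30,65,270,295); print('dot',b,atz(d,b[0],b[1],26)); print('bar', atz(d,88*.8,388*.8,59))
```

```text
cone recess (np.float64(325.6347826086957), np.float64(169.5391304347826), 115) [ 663.659284   -117.76828784   60.        ]
key (np.float64(345.3531468531469), np.float64(303.22727272727275), 286) [ 485.14049079 -125.89694646   72.        ]
pad/flat/groove [(np.float64(288.4583333333333), np.float64(245.02651515151516), 264)]
groove [571.11692766 -57.51541378  60.        ]
flat [ 559.8851109 -157.4976692   54.5      ]
[723.88674153 -24.11278061  40.        ]
[ 702.88642525 -217.39032816   40.        ]
[464.5812629    5.87795751  50.        ]
[ 442.5579778  -193.12605453   50.        ]
dot (np.float64(46.96610169491525), np.float64(280.3305084745763), 118) [545.65134428 303.57337283  26.        ]
bar [508.67674842 255.97718597  59.        ]
```

Call:
send_rows([
  {"dx": -14, "dy": -38.6, "dz": 10, "ax": 0, "ay": 0, "az": -0.564, "hand": 0},
  {"dx": -14, "dy": -38.6, "dz": 10, "ax": 0, "ay": 0, "az": -0.564, "hand": 0},
  {"dx": -14, "dy": -38.6, "dz": 10, "ax": 0, "ay": 0, "az": -0.564, "hand": 0},
  {"dx": -14, "dy": -38.6, "dz": 10, "ax": 0, "ay": 0, "az": -0.564, "hand": 0},
  {"dx": -14, "dy": -38.6, "dz": 10, "ax": 0, "ay": 0, "az": -0.564, "hand": 0},
  {"dx": -14, "dy": -38.6, "dz": 10, "ax": 0, "ay": 0, "az": -0.564, "hand": 0},
  {"dx": -14, "dy": -38.6, "dz": 10, "ax": 0, "ay": 0, "az": -0.564, "hand": 0},
  {"dx": -14, "dy": -38.6, "dz": 10, "ax": 0, "ay": 0, "az": -0.564, "hand": 0},
  {"dx": -14, "dy": -38.6, "dz": 10, "ax": 0, "ay": 0, "az": -0.564, "hand": 0},
  {"dx": -14, "dy": -38.6, "dz": 10, "ax": 0, "ay": 0, "az": -0.564, "hand": 0},
])

```text
clock: 2.7
eef_pos: [517.4, 284.6, 248.5]
tool_rot: [-3.14, 0.002, 0.465]
force: [-0.0, 0.1, 0.2]
width: 85.9
gripper_force: 0.0
```

```bash
python3 st.py 500 273 250
python3 - <<'E'
from h import *
d=snap('wrist','w3')
cv2.imwrite('pics/w3b.png',cv2.resize(cv2.imread('pics/w3.png'),(800,600),interpolation=cv2.INTER_CUBIC))
E
```

```text
clk 2.7 pos [517.4 284.6 248.5] rot [-3.1398e+00  2.1000e-03  4.6530e-01] F [-0.   0.1  0.2] w 85.9 g 0.0 q [-0.5   0.52 -0.07  1.67  0.04  0.96 -1.69]
tool cm [-2.08  0.25 -0.14]
```

View pics/w3b.png

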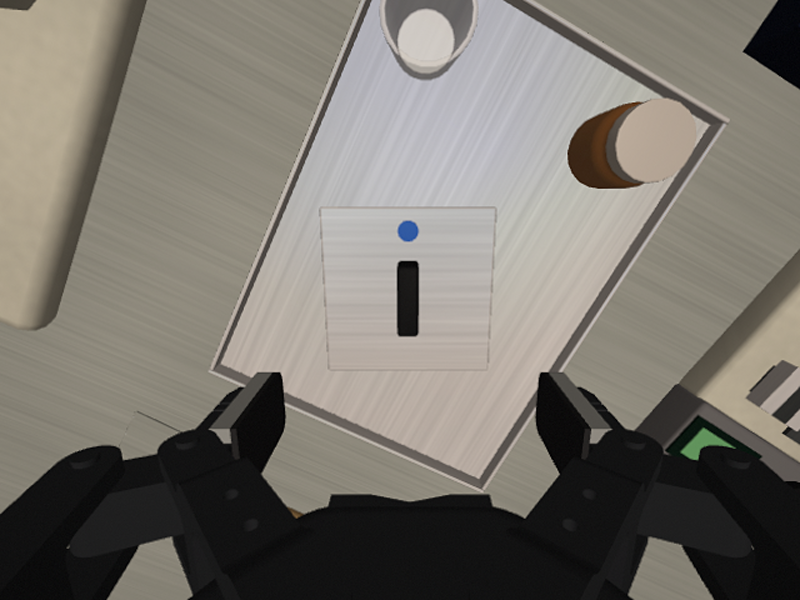

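The platter is well aligned in view, with corners (320,207), (496,208), (488,370) and (329,370), dot at (408,231), and bar about (408,302).

```bash
python3 - <<'E'
from h import *
d=load('w3'); f=lambda x,y,z: atz(d,x*.8-.1,y*.8-.1,z)
c=[f(*p,26) for p in ((320,207),(496,208),(488,370),(329,370))]; print(np.round(c,1)); m=np.mean(c,0)
for a,b in ((3,0),(2,1),(1,0),(2,3)): v=c[b]-c[a]; print(np.degrees(np.arctan2(v[1],v[0])).round(2),np.hypot(*v[:2]).round(1))
dot=f(408,231,26); print('centre',m,'dot',dot,'from dot',dot-55*np.array([np.cos(.462),np.sin(.462),0]),'bar top end low',f(408,336,59))
E
python3 st.py 499 273 60
```

```text
[[529.9 377.5  26. ]
 [595.7 244.4  26. ]
 [463.6 177.4  26. ]
 [396.6 310.8  26. ]]
26.56 149.1
26.87 148.1
116.3 148.4
116.67 149.3
centre [496.44189377 277.5221892   26.        ] dot [545.34333252 302.18583834  26.        ] from dot [496.10937798 277.67017558  26.        ] bar top end low [470.71518079 264.65534191  59.        ]
clk 2.75 pos [519.  281.6 249.1] rot [3.1411e+00 1.5000e-03 4.6190e-01] F [ 0.7 -0.5 -0.1] w 85.4 g 0.0 q [-0.5   0.52 -0.07  1.67  0.04  0.96 -1.69]
tool cm [-2.14 -0.13 18.91]
```

```bash
python3 - <<'E'
from h import *
for n in ('w3','w3c'):
    d=load(n) if n=='w3' else snap('wrist',n); im=np.array(d['px'] if n=='w3' else d['pixels']).astype(int)
    m=(im[...,2]>im[...,0]+60).astype(np.uint8); m[350:]=0
    u=cv2.moments(m,True); p=(u['m10']/u['m00'],u['m01']/u['m00']); print(p,atz(d,*p,26))
    print(-np.array(d['R']).T@np.array(d['t']).ravel(),d['R'][2])
E
python3 st.py
```

```text
(326.05288461538464, 184.44230769230768) [545.46857129 302.54419468  26.        ]
[577.67148244 315.49529484 391.27556577] [-0.24128358 -0.11828206 -0.96321939]
(322.4354066985646, 184.52153110047846) [545.55707726 302.47970548  26.        ]
[579.10372819 312.57913455 391.84159727] [-0.24024073 -0.11923512 -0.96336254]
clk 2.8 pos [520.1 279.8 249.5] rot [3.1399e+00 8.0000e-04 4.5900e-01] F [ 0.7 -1.6 -0.4] w 85.6 g 0.0 q [-0.5   0.52 -0.07  1.67  0.04  0.96 -1.69]
```

Call:
send_rows([
  {"dx": -2.1, "dy": -0.3, "dz": 5, "ax": 0, "ay": 0, "az": 0, "hand": 0},
  {"dx": -2.1, "dy": -0.3, "dz": 10, "ax": 0, "ay": 0, "az": 0, "hand": 0},
  {"dx": -2.1, "dy": -0.3, "dz": 15, "ax": 0, "ay": 0, "az": 0, "hand": 0},
  {"dx": -2.1, "dy": -0.3, "dz": 15, "ax": 0, "ay": 0, "az": 0, "hand": 0},
  {"dx": -2.1, "dy": -0.3, "dz": 15, "ax": 0, "ay": 0, "az": 0, "hand": 0},
  {"dx": -2.1, "dy": -0.3, "dz": 15, "ax": 0, "ay": 0, "az": 0, "hand": 0},
  {"dx": -2.1, "dy": -0.3, "dz": 15, "ax": 0, "ay": 0, "az": 0, "hand": 0},
])

```text
clock: 3.5
eef_pos: [501.6, 275.8, 102.5]
tool_rot: [-3.141, -0.005, 0.46]
force: [-0.4, -0.0, -0.0]
width: 85.6
gripper_force: 0.0
```

```bash
python3 st.py 498 276 32
python3 - <<'E'
from h import *
d=snap('wrist','w4'); print(proj(d,(498,276,59)),proj(d,(496.3,277.6,59)))
cv2.imwrite('pics/w4b.png',d['pixels'][80:440,100:560,::-1])
E
python3 st.py
```

```text
clk 3.5 pos [501.6 275.8 102.5] rot [-3.1415 -0.0053  0.4599] F [-0.4 -0.  -0. ] w 85.6 g 0.0 q [-0.51  0.69 -0.06  1.86  0.07  0.6  -1.73]
tool cm [-0.35 -0.18  7.05]
[326.61339744 276.4583072 ] [322.90369193 277.75865963]
clk 3.55 pos [501.3 275.8 102.2] rot [-3.1414 -0.0047  0.4602] F [ 0.9  0.4 -0.6] w 85.4 g 0.0 q [-0.51  0.69 -0.06  1.86  0.07  0.6  -1.73]
```

View pics/w4b.png

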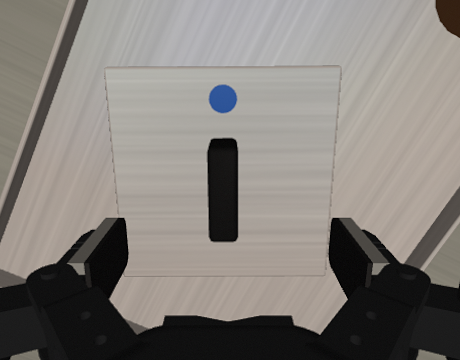

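The bar is centred between the open fingers to within about 3 mm: bar at crop x=223, fingers at 127 and 331. Descend and grip.

Call:
send_rows([
  {"dx": -0.3, "dy": -0.3, "dz": 3.5, "ax": 0, "ay": 0, "az": 0, "hand": 0},
  {"dx": -0.3, "dy": -0.3, "dz": 5.5, "ax": 0, "ay": 0, "az": 0, "hand": 0},
  {"dx": -0.3, "dy": -0.3, "dz": 7.0, "ax": 0, "ay": 0, "az": 0, "hand": 0},
  {"dx": -0.3, "dy": -0.3, "dz": 7.0, "ax": 0, "ay": 0, "az": 0, "hand": 0.3},
  {"dx": -0.3, "dy": -0.3, "dz": 7.0, "ax": 0, "ay": 0, "az": 0, "hand": 0.6},
  {"dx": -0.3, "dy": -0.3, "dz": 7.0, "ax": 0, "ay": 0, "az": 0, "hand": 0.6},
  {"dx": -0.3, "dy": -0.3, "dz": 7.0, "ax": 0, "ay": 0, "az": 0, "hand": 0.6},
  {"dx": -0.3, "dy": -0.3, "dz": 7.0, "ax": 0, "ay": 0, "az": 0, "hand": 0.6},
])

```text
clock: 4.35
eef_pos: [496.0, 276.8, 30.4]
tool_rot: [-3.141, -0.001, 0.461]
force: [1.2, 0.3, -0.4]
width: 34.0
gripper_force: 0.0
```

```bash
python3 st.py
```

```text
clk 4.35 pos [496.  276.8  30.4] rot [-3.1415e+00 -1.4000e-03  4.6060e-01] F [ 1.2  0.3 -0.4] w 34.0 g 0.0 q [-0.53  0.8  -0.05  1.89  0.08  0.45 -1.74]
```

Call:
send_rows([
  {"dx": 0, "dy": 0, "dz": 0, "ax": 0, "ay": 0, "az": 0, "hand": 0.75},
  {"dx": 0, "dy": 0, "dz": 0, "ax": 0, "ay": 0, "az": 0, "hand": 1},
  {"dx": 0, "dy": 0, "dz": 0, "ax": 0, "ay": 0, "az": 0, "hand": 1},
  {"dx": 0, "dy": 0, "dz": 0, "ax": 0, "ay": 0, "az": 0, "hand": 1},
  {"dx": 0, "dy": 0, "dz": 0, "ax": 0, "ay": 0, "az": 0, "hand": 1},
  {"dx": 0, "dy": 0, "dz": 0, "ax": 0, "ay": 0, "az": 0, "hand": 1},
])

```text
clock: 4.95
eef_pos: [495.6, 277.0, 30.1]
tool_rot: [-3.141, -0.001, 0.461]
force: [-1.5, 0.3, 5.2]
width: 17.3
gripper_force: 58.9
```

```bash
python3 st.py
python3 - <<'E'
from h import *
d=snap('wrist','w5');im=np.array(d['pixels']).astype(int)
m=(im[...,2]>im[...,0]+60).astype(np.uint8); m[350:]=0
u=cv2.moments(m,True); p=(u['m10']/u['m00'],u['m01']/u['m00']); D=atz(d,*p,26); print(p,D,'from dot',D[:2]-55*np.array([np.cos(.4615),np.sin(.4615)]))
E
python3 st.py
```

```text
clk 4.95 pos [495.6 277.   30.1] rot [-3.1412e+00 -7.0000e-04  4.6070e-01] F [-1.5  0.3  5.2] w 17.3 g 58.9 q [-0.53  0.8  -0.05  1.89  0.08  0.45 -1.74]
(327.78295702840495, 178.4938091769847) [545.58429263 302.96764191  26.        ] from dot [496.33808641 278.47659919]
clk 5.0 pos [495.6 277.   30.1] rot [-3.1412e+00 -7.0000e-04  4.6080e-01] F [-1.   0.3  5.4] w 17.0 g 58.9 q [-0.53  0.8  -0.05  1.89  0.08  0.45 -1.74]
```

Call:
send_rows([
  {"dx": 0, "dy": 0, "dz": -2, "ax": 0, "ay": 0, "az": 0, "hand": 1},
  {"dx": 0, "dy": 0, "dz": -5, "ax": 0, "ay": 0, "az": 0, "hand": 1},
  {"dx": 0, "dy": 0, "dz": -9, "ax": 0, "ay": 0, "az": 0, "hand": 1},
  {"dx": 0, "dy": 0, "dz": -13, "ax": 0, "ay": 0, "az": 0, "hand": 1},
  {"dx": 0, "dy": 2, "dz": -14, "ax": 0, "ay": 0, "az": 0, "hand": 1},
  {"dx": -0.7, "dy": 5, "dz": -14, "ax": 0, "ay": 0, "az": 0.07, "hand": 1},
  {"dx": -1.5, "dy": 9, "dz": -14, "ax": 0, "ay": 0, "az": 0.14, "hand": 1},
  {"dx": -2.5, "dy": 13.5, "dz": -14, "ax": 0, "ay": 0, "az": 0.21, "hand": 1},
  {"dx": -3.3, "dy": 18, "dz": -14, "ax": 0, "ay": 0, "az": 0.28, "hand": 1},
  {"dx": -4.1, "dy": 22.5, "dz": -14, "ax": 0, "ay": 0, "az": 0.35, "hand": 1},
])

```text
clock: 6.0
eef_pos: [558.2, 54.8, 168.8]
tool_rot: [3.141, 0.002, 0.108]
force: [0.4, -0.0, -4.4]
width: 16.8
gripper_force: 59.2
```

```bash
python3 st.py 608.2 -113 165
```

```text
clk 6.0 pos [558.2  54.8 168.8] rot [3.1412e+00 1.9000e-03 1.0820e-01] F [ 0.4 -0.  -4.4] w 16.8 g 59.2 q [-0.16  0.58  0.01  1.83 -0.01  0.73 -1.6 ]
tool cm [ 3.16 17.22  0.38]
```

Call:
send_rows([
  {"dx": 0.8, "dy": 4.5, "dz": 0, "ax": 0, "ay": 0, "az": 0.07, "hand": 1},
  {"dx": 1.6, "dy": 8.5, "dz": 0, "ax": 0, "ay": 0, "az": 0.14, "hand": 1},
  {"dx": 2.3, "dy": 12.5, "dz": 0.4, "ax": 0, "ay": 0, "az": 0.213, "hand": 1},
  {"dx": 2.9, "dy": 15.5, "dz": 1, "ax": 0, "ay": 0, "az": 0.213, "hand": 1},
  {"dx": 3.2, "dy": 17.2, "dz": 2, "ax": 0, "ay": 0, "az": 0.213, "hand": 1},
  {"dx": 3.2, "dy": 17.2, "dz": 3, "ax": 0, "ay": 0, "az": 0.213, "hand": 1},
  {"dx": 3.2, "dy": 17.2, "dz": 4, "ax": 0, "ay": 0, "az": 0.213, "hand": 1},
  {"dx": 3.2, "dy": 17.2, "dz": 4.5, "ax": 0, "ay": 0, "az": 0.213, "hand": 1},
  {"dx": 3.2, "dy": 17.2, "dz": 4.5, "ax": 0, "ay": 0, "az": 0.213, "hand": 1},
  {"dx": 3.2, "dy": 17.2, "dz": 4.5, "ax": 0, "ay": 0, "az": 0.213, "hand": 1},
])

```text
clock: 7.0
eef_pos: [609.7, -109.2, 124.7]
tool_rot: [-3.141, 0.0, -0.1]
force: [0.3, -0.1, -3.4]
width: 17.1
gripper_force: 59.2
```

```bash
python3 st.py
python3 - <<'E'
from h import *
d=snap('wrist','w6');im=np.array(d['pixels']).astype(int); s=read_state(); e=np.array(s['eef_pos']); psi=s['tool_rot'][2]
m=(im[...,2]>im[...,0]+60).astype(np.uint8); m[350:]=0
u=cv2.moments(m,True); p=(u['m10']/u['m00'],u['m01']/u['m00']); D=atz(d,*p,e[2]-4.1); v=(D-e)[:2]
print(p,'dot rel tool fwd/left',v@[np.cos(psi),np.sin(psi)],v@[-np.sin(psi),np.cos(psi)])
cv2.imwrite('pics/w6b.png',d['pixels'][:,:,::-1])
E
python3 st.py 608.2 -113 95
```

```text
clk 7.0 pos [ 609.7 -109.2  124.7] rot [-3.1411e+00  1.0000e-04 -1.0030e-01] F [ 0.3 -0.1 -3.4] w 17.1 g 59.2 q [ 0.1   0.71  0.06  1.7  -0.06  0.73 -1.49]
(327.6898550724638, 178.47391304347826) dot rel tool fwd/left 55.530570776285934 1.2833042730215762
clk 7.05 pos [ 610.  -109.6  125.1] rot [-3.1413e+00 -8.0000e-04 -1.0080e-01] F [ 0.3 -0.7 -3.6] w 17.2 g 59.2 q [ 0.1   0.71  0.06  1.7  -0.06  0.73 -1.49]
tool cm [-0.15  0.36  3.01]
```

View pics/w6b.png

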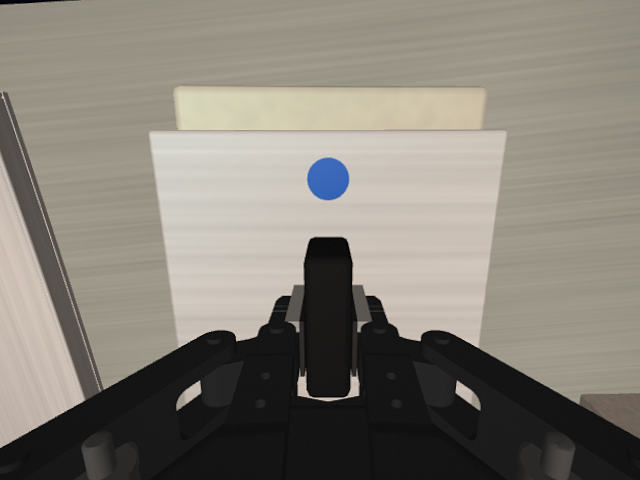

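The platter is held square with the dot unmoved in view (328,178), and the housing's front edge shows at (175,88) to (486,88). I'll use that edge to cross-check the wrist measurement.

```bash
python3 - <<'E'
from h import *
d=load('w6'); a,b=atz(d,175,88,40),atz(d,486,88,40); print(a,b,(a+b)/2,np.hypot(*(a-b)[:2]),np.degrees(np.arctan2(-(a-b)[0],(a-b)[1])))
l,r=atz(d,150,131,124.9-8.1),atz(d,506,130,124.9-8.1); print('plate edge',l,r,np.degrees(np.arctan2(-(l-r)[0],(l-r)[1])))
E
python3 st.py 608.2 -113 95
```

```text
[723.13121654 -24.98540567  40.        ] [ 703.72138909 -215.72699629   40.        ] [ 713.42630282 -120.35620098   40.        ] 191.72661733989202 -5.810406849467944
plate edge [692.06053701 -41.22234755 116.8       ] [ 677.29066433 -190.61301963  116.8       ] -5.646337299646732
clk 7.05 pos [ 610.  -109.6  125.1] rot [-3.1413e+00 -8.0000e-04 -1.0080e-01] F [ 0.3 -0.7 -3.6] w 17.2 g 59.2 q [ 0.1   0.71  0.06  1.7  -0.06  0.73 -1.49]
tool cm [-0.15  0.36  3.01]
```

Call:
send_rows([
  {"dx": -0.1, "dy": 0, "dz": 1, "ax": 0, "ay": 0, "az": 0, "hand": 1},
  {"dx": -0.1, "dy": 0, "dz": 2, "ax": 0, "ay": 0, "az": 0, "hand": 1},
  {"dx": -0.1, "dy": 0, "dz": 2.5, "ax": 0, "ay": 0, "az": 0, "hand": 1},
  {"dx": -0.1, "dy": 0, "dz": 2.5, "ax": 0, "ay": 0, "az": 0, "hand": 1},
  {"dx": -0.1, "dy": 0, "dz": 2.5, "ax": 0, "ay": 0, "az": 0, "hand": 1},
  {"dx": -0.1, "dy": 0, "dz": 2.5, "ax": 0, "ay": 0, "az": 0, "hand": 1},
  {"dx": -0.1, "dy": 0, "dz": 2.5, "ax": 0, "ay": 0, "az": 0, "hand": 1},
])

```text
clock: 7.75
eef_pos: [608.9, -110.6, 100.0]
tool_rot: [3.142, -0.001, -0.102]
force: [0.2, -0.3, -3.1]
width: 16.6
gripper_force: 59.2
```

```bash
python3 st.py 608.2 -113 90
```

```text
clk 7.75 pos [ 608.9 -110.6  100. ] rot [ 3.1416e+00 -7.0000e-04 -1.0230e-01] F [ 0.2 -0.3 -3.1] w 16.6 g 59.2 q [ 0.1   0.74  0.05  1.72 -0.06  0.68 -1.49]
tool cm [-0.05  0.25  1.  ]
```

Call:
send_rows([
  {"dx": -0.05, "dy": 0.24, "dz": 0.3, "ax": 0, "ay": 0, "az": 0.002, "hand": 1},
  {"dx": -0.05, "dy": 0.24, "dz": 0.6, "ax": 0, "ay": 0, "az": 0.002, "hand": 1},
  {"dx": -0.05, "dy": 0.24, "dz": 0.9, "ax": 0, "ay": 0, "az": 0.002, "hand": 1},
  {"dx": -0.05, "dy": 0.24, "dz": 1.1, "ax": 0, "ay": 0, "az": 0.002, "hand": 1},
  {"dx": -0.05, "dy": 0.24, "dz": 1.2, "ax": 0, "ay": 0, "az": 0.002, "hand": 1},
  {"dx": -0.05, "dy": 0.24, "dz": 1.2, "ax": 0, "ay": 0, "az": 0.002, "hand": 1},
  {"dx": -0.05, "dy": 0.24, "dz": 1.2, "ax": 0, "ay": 0, "az": 0.002, "hand": 1},
])

```text
clock: 8.45
eef_pos: [608.0, -112.8, 87.7]
tool_rot: [3.142, -0.0, -0.104]
force: [-0.9, 0.5, -2.5]
width: 17.4
gripper_force: 59.3
```

```bash
python3 st.py 608.2 -113 80.5
```

```text
clk 8.45 pos [ 608.  -112.8   87.7] rot [ 3.1416e+00 -1.0000e-04 -1.0420e-01] F [-0.9  0.5 -2.5] w 17.4 g 59.3 q [ 0.11  0.76  0.05  1.73 -0.06  0.65 -1.48]
tool cm [0.03 0.02 0.72]
```

Call:
send_rows([
  {"dx": 0, "dy": 0, "dz": 0.05, "ax": 0, "ay": 0, "az": 0, "hand": 1},
  {"dx": 0, "dy": 0, "dz": 0.1, "ax": 0, "ay": 0, "az": 0, "hand": 1},
  {"dx": 0, "dy": 0, "dz": 0.15, "ax": 0, "ay": 0, "az": 0, "hand": 1},
  {"dx": 0, "dy": 0, "dz": 0.2, "ax": 0, "ay": 0, "az": 0, "hand": 1},
  {"dx": 0, "dy": 0, "dz": 0.2, "ax": 0, "ay": 0, "az": 0, "hand": 1},
])

```text
clock: 8.95
eef_pos: [607.8, -112.8, 85.6]
tool_rot: [-3.142, 0.0, -0.104]
force: [0.2, -0.0, -3.6]
width: 17.0
gripper_force: 59.3
```

Call:
send_rows([
  {"dx": 0, "dy": 0, "dz": 0.05, "ax": 0, "ay": 0, "az": 0, "hand": 1},
  {"dx": 0, "dy": 0, "dz": 0.1, "ax": 0, "ay": 0, "az": 0, "hand": 1},
  {"dx": 0, "dy": 0, "dz": 0.1, "ax": 0, "ay": 0, "az": 0, "hand": 1},
])

```text
clock: 9.25
eef_pos: [607.8, -112.8, 84.6]
tool_rot: [-3.142, 0.0, -0.104]
force: [-0.6, -0.1, -3.7]
width: 16.8
gripper_force: 59.3
```

Call:
send_rows([
  {"dx": 0, "dy": 0, "dz": 0.05, "ax": 0, "ay": 0, "az": 0, "hand": 1},
  {"dx": 0, "dy": 0, "dz": 0.1, "ax": 0, "ay": 0, "az": 0, "hand": 1},
  {"dx": 0, "dy": 0, "dz": 0.1, "ax": 0, "ay": 0, "az": 0, "hand": 1},
])

```text
clock: 9.55
eef_pos: [607.8, -112.8, 83.6]
tool_rot: [-3.142, 0.0, -0.104]
force: [-0.9, 0.2, -4.4]
width: 16.7
gripper_force: 59.3
```

Call:
send_rows([
  {"dx": 0, "dy": 0, "dz": 0.05, "ax": 0, "ay": 0, "az": 0, "hand": 1},
  {"dx": 0, "dy": 0, "dz": 0.05, "ax": 0, "ay": 0, "az": 0, "hand": 1},
  {"dx": 0, "dy": 0, "dz": 0.05, "ax": 0, "ay": 0, "az": 0, "hand": 1},
])

```text
clock: 9.85
eef_pos: [607.9, -112.8, 83.1]
tool_rot: [-3.142, 0.0, -0.104]
force: [0.2, -0.0, -3.9]
width: 17.4
gripper_force: 59.3
```

Call:
send_rows([
  {"dx": 0, "dy": 0, "dz": 0.05, "ax": 0, "ay": 0, "az": 0, "hand": 1},
  {"dx": 0, "dy": 0, "dz": 0.05, "ax": 0, "ay": 0, "az": 0, "hand": 1},
  {"dx": 0, "dy": 0, "dz": 0.05, "ax": 0, "ay": 0, "az": 0, "hand": 1},
])

```text
clock: 10.15
eef_pos: [607.9, -112.8, 82.7]
tool_rot: [-3.142, 0.0, -0.104]
force: [1.1, -0.0, -3.4]
width: 17.0
gripper_force: 59.3
```

Call:
send_rows([
  {"dx": 0, "dy": 0, "dz": 0.05, "ax": 0, "ay": 0, "az": 0, "hand": 1},
  {"dx": 0, "dy": 0, "dz": 0.05, "ax": 0, "ay": 0, "az": 0, "hand": 1},
  {"dx": 0, "dy": 0, "dz": 0.05, "ax": 0, "ay": 0, "az": 0, "hand": 1},
])

```text
clock: 10.45
eef_pos: [607.9, -112.8, 82.2]
tool_rot: [-3.142, -0.0, -0.104]
force: [-0.2, 0.3, -3.9]
width: 16.9
gripper_force: 59.3
```

Call:
send_rows([
  {"dx": 0, "dy": 0, "dz": 0.05, "ax": 0, "ay": 0, "az": 0, "hand": 1},
  {"dx": 0, "dy": 0, "dz": 0.05, "ax": 0, "ay": 0, "az": 0, "hand": 1},
  {"dx": 0, "dy": 0, "dz": 0.05, "ax": 0, "ay": 0, "az": 0, "hand": 1},
])

```text
clock: 10.75
eef_pos: [607.9, -112.8, 81.6]
tool_rot: [3.142, -0.0, -0.104]
force: [0.8, 0.5, -3.2]
width: 17.2
gripper_force: 59.2
```

Call:
send_rows([
  {"dx": 0, "dy": 0, "dz": 0.03, "ax": 0, "ay": 0, "az": 0, "hand": 1},
  {"dx": 0, "dy": 0, "dz": 0.03, "ax": 0, "ay": 0, "az": 0, "hand": 1},
  {"dx": 0, "dy": 0, "dz": 0.03, "ax": 0, "ay": 0, "az": 0, "hand": 1},
])

```text
clock: 11.05
eef_pos: [607.9, -112.8, 81.4]
tool_rot: [-3.142, -0.0, -0.104]
force: [0.1, 0.2, -2.9]
width: 17.0
gripper_force: 59.2
```

```bash
python3 st.py; python3 -c "
from h import *;print(read_state()['torque'])"
```

```text
clk 11.05 pos [ 607.9 -112.8   81.4] rot [-3.1416e+00 -1.0000e-04 -1.0420e-01] F [ 0.1  0.2 -2.9] w 17.0 g 59.2 q [ 0.11  0.77  0.05  1.73 -0.06  0.64 -1.48]
[-0.04355373  0.00263208 -0.02525859]
```

Light contact may be starting. I'll continue in small steps.

Call:
send_rows([
  {"dx": 0, "dy": 0, "dz": 0.03, "ax": 0, "ay": 0, "az": 0, "hand": 1},
  {"dx": 0, "dy": 0, "dz": 0.03, "ax": 0, "ay": 0, "az": 0, "hand": 1},
  {"dx": 0, "dy": 0, "dz": 0.03, "ax": 0, "ay": 0, "az": 0, "hand": 1},
])

```text
clock: 11.35
eef_pos: [608.0, -112.8, 81.1]
tool_rot: [3.142, -0.0, -0.104]
force: [-0.2, -0.0, -2.7]
width: 17.1
gripper_force: 59.3
```

Call:
send_rows([
  {"dx": 0, "dy": 0, "dz": 0.03, "ax": 0, "ay": 0, "az": 0, "hand": 1},
  {"dx": 0, "dy": 0, "dz": 0.03, "ax": 0, "ay": 0, "az": 0, "hand": 1},
  {"dx": 0, "dy": 0, "dz": 0.03, "ax": 0, "ay": 0, "az": 0, "hand": 1},
])

```text
clock: 11.65
eef_pos: [608.1, -112.8, 80.9]
tool_rot: [3.142, -0.0, -0.104]
force: [0.1, 0.5, -2.9]
width: 16.9
gripper_force: 59.4
```

Call:
send_rows([
  {"dx": 0, "dy": 0, "dz": 0.03, "ax": 0, "ay": 0, "az": 0, "hand": 1},
  {"dx": 0, "dy": 0, "dz": 0.03, "ax": 0, "ay": 0, "az": 0, "hand": 1},
  {"dx": 0, "dy": 0, "dz": 0.03, "ax": 0, "ay": 0, "az": 0, "hand": 1},
])

```text
clock: 11.95
eef_pos: [608.1, -112.8, 80.8]
tool_rot: [-3.142, -0.001, -0.104]
force: [-1.0, -0.1, 0.8]
width: 16.9
gripper_force: 59.8
```

Call:
send_rows([
  {"dx": 0, "dy": 0, "dz": 0.03, "ax": 0, "ay": 0, "az": 0, "hand": 1},
  {"dx": 0, "dy": 0, "dz": 0.03, "ax": 0, "ay": 0, "az": 0, "hand": 1},
  {"dx": 0, "dy": 0, "dz": 0.03, "ax": 0, "ay": 0, "az": 0, "hand": 1},
])

```text
clock: 12.25
eef_pos: [608.1, -112.9, 80.7]
tool_rot: [3.142, -0.001, -0.104]
force: [-1.2, -0.9, 4.9]
width: 17.3
gripper_force: 60.4
```

Contact is firm at TCP z=80.7, against 80.6 expected when home, with small side forces. Release.

Call:
send_rows([
  {"dx": 0, "dy": 0, "dz": -0.02, "ax": 0, "ay": 0, "az": 0, "hand": 1},
  {"dx": 0, "dy": 0, "dz": -0.02, "ax": 0, "ay": 0, "az": 0, "hand": 0.75},
  {"dx": 0, "dy": 0, "dz": -0.02, "ax": 0, "ay": 0, "az": 0, "hand": 0.6},
  {"dx": 0, "dy": 0, "dz": -0.02, "ax": 0, "ay": 0, "az": 0, "hand": 0.5},
  {"dx": 0, "dy": 0, "dz": -0.02, "ax": 0, "ay": 0, "az": 0, "hand": 0.5},
  {"dx": 0, "dy": 0, "dz": -0.02, "ax": 0, "ay": 0, "az": 0, "hand": 0.5},
  {"dx": 0, "dy": 0, "dz": -0.02, "ax": 0, "ay": 0, "az": 0, "hand": 0.5},
])

```text
clock: 12.95
eef_pos: [607.9, -112.8, 80.3]
tool_rot: [3.142, 0.0, -0.104]
force: [-0.1, 0.5, 0.0]
width: 42.6
gripper_force: 0.0
```

```bash
python3 - <<'E'
from h import *
d=snap('wrist','w7');im=np.array(d['pixels']).astype(int); s=read_state(); e=np.array(s['eef_pos']); psi=s['tool_rot'][2]
m=(im[...,2]>im[...,0]+60).astype(np.uint8); m[350:]=0
u=cv2.moments(m,True); p=(u['m10']/u['m00'],u['m01']/u['m00']); D=atz(d,*p,76.5); v=(D-e)[:2]
print(p,'dot rel tool fwd/left',v@[np.cos(psi),np.sin(psi)],v@[-np.sin(psi),np.cos(psi)])
E
python3 st.py
python3 - <<'E'
from h import *
d=snap('scene','s2'); im=cv2.imread('pics/s2.png')[190:330,210:370]
a=load('w7')['px'][60:330,100:560,::-1]
cv2.imwrite('pics/c7.png',cv2.resize(im,None,fx=4,fy=4,interpolation=cv2.INTER_CUBIC))
E
```

```text
(327.96109510086455, 177.96829971181558) dot rel tool fwd/left 56.00319444804741 0.7493820178289733
clk 13.0 pos [ 607.9 -112.8   80.3] rot [-3.1416  0.     -0.1043] F [-0.7  0.6 -0.8] w 42.7 g 0.0 q [ 0.11  0.77  0.05  1.73 -0.06  0.64 -1.48]
```

View pics/c7.png

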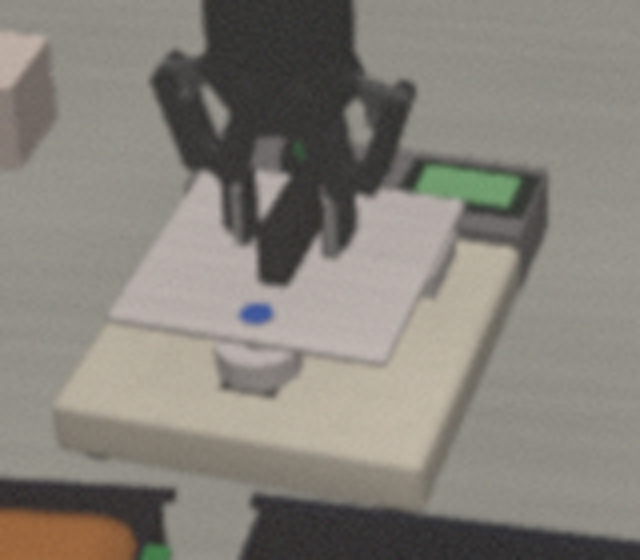

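It looks seated: level, with the dot unmoved to within 0.3 mm and no force on the fingers. Back off straight up, then go over the key.

Call:
send_rows([
  {"dx": 0, "dy": 0, "dz": -1, "ax": 0, "ay": 0, "az": 0, "hand": 0.5},
  {"dx": 0, "dy": 0, "dz": -3, "ax": 0, "ay": 0, "az": 0, "hand": 0.5},
  {"dx": 0, "dy": 0, "dz": -6, "ax": 0, "ay": 0, "az": 0, "hand": 0.5},
  {"dx": -3, "dy": 0.6, "dz": -9, "ax": 0, "ay": 0, "az": 0, "hand": 0.5},
  {"dx": -7, "dy": 1.5, "dz": -9, "ax": 0, "ay": 0, "az": 0, "hand": 1},
  {"dx": -10, "dy": 2.2, "dz": -9, "ax": 0, "ay": 0, "az": 0, "hand": 1},
  {"dx": -12.1, "dy": 2.7, "dz": -9, "ax": 0, "ay": 0, "az": 0, "hand": 1},
  {"dx": -12.1, "dy": 2.7, "dz": -7, "ax": 0, "ay": 0, "az": 0, "hand": 1},
  {"dx": -12.1, "dy": 2.7, "dz": -4, "ax": 0, "ay": 0, "az": 0, "hand": 1},
  {"dx": -12.1, "dy": 2.7, "dz": -2.5, "ax": 0, "ay": 0, "az": 0, "hand": 1},
])

```text
clock: 14.05
eef_pos: [484.2, -127.0, 104.8]
tool_rot: [-3.141, 0.0, -0.104]
force: [-0.7, 0.8, -0.9]
width: -0.4
gripper_force: 0.0
```

Call:
send_rows([
  {"dx": 0, "dy": 0, "dz": 0, "ax": 0, "ay": 0, "az": 0, "hand": 1},
  {"dx": 0, "dy": 0, "dz": 0, "ax": 0, "ay": 0, "az": 0, "hand": 1},
  {"dx": 0, "dy": 0, "dz": 0, "ax": 0, "ay": 0, "az": 0, "hand": 1},
])

```text
clock: 14.35
eef_pos: [485.7, -127.3, 106.5]
tool_rot: [3.141, -0.002, -0.104]
force: [0.4, 0.5, 0.0]
width: -0.0
gripper_force: 0.0
```

```bash
python3 st.py 485 -126.9 75
python3 - <<'E'
from h import *
d=snap('top','t8'); a=d['pixels'][170:310,295:410,::-1]; w=snap('wrist','w8')['pixels'][:,:,::-1]
a=cv2.resize(a,None,fx=2.8,fy=2.8,interpolation=cv2.INTER_CUBIC); w=cv2.resize(w,(476,357))
o=np.zeros((400,800,3),np.uint8); o[:a.shape[0],:a.shape[1]]=a; o[:357,324:800]=w; cv2.imwrite('pics/c8.png',o)
E
```

```text
clk 14.35 pos [ 485.7 -127.3  106.5] rot [ 3.1414e+00 -2.2000e-03 -1.0430e-01] F [0.4 0.5 0. ] w -0.0 g 0.0 q [ 0.17  0.61  0.04  2.04 -0.05  0.49 -1.42]
tool cm [-0.08 -0.03  3.15]
```

View pics/c8.png

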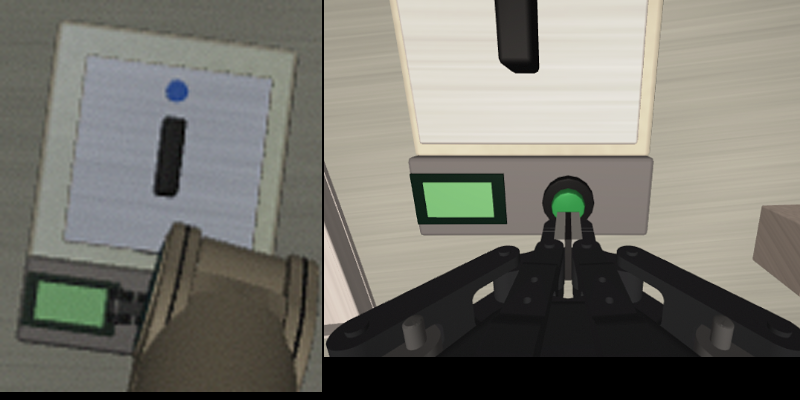

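The platter is seated squarely and the closed fingers are in line with the green key, at (568,205) in the right picture. Press.

Call:
send_rows([
  {"dx": -0.05, "dy": 0, "dz": 1.5, "ax": 0, "ay": 0, "az": 0, "hand": 1},
  {"dx": -0.05, "dy": 0, "dz": 2.7, "ax": 0, "ay": 0, "az": 0, "hand": 1},
  {"dx": -0.05, "dy": 0, "dz": 3.2, "ax": 0, "ay": 0, "az": 0, "hand": 1},
  {"dx": -0.05, "dy": 0, "dz": 3.5, "ax": 0, "ay": 0, "az": 0, "hand": 1},
  {"dx": -0.05, "dy": 0, "dz": 3.7, "ax": 0, "ay": 0, "az": 0, "hand": 1},
  {"dx": -0.05, "dy": 0, "dz": 3.9, "ax": 0, "ay": 0, "az": 0, "hand": 1},
  {"dx": -0.05, "dy": 0, "dz": 4.0, "ax": 0, "ay": 0, "az": 0, "hand": 1},
  {"dx": -0.05, "dy": 0, "dz": 4.0, "ax": 0, "ay": 0, "az": 0, "hand": 1},
])

```text
clock: 15.25
eef_pos: [483.9, -126.9, 66.0]
tool_rot: [-3.141, 0.0, -0.104]
force: [-2.7, 1.9, 7.9]
width: -0.1
gripper_force: 4.2
```

Call:
send_rows([
  {"dx": 0, "dy": 0, "dz": 0.04, "ax": 0, "ay": 0, "az": 0, "hand": 1},
  {"dx": 0, "dy": 0, "dz": 0.04, "ax": 0, "ay": 0, "az": 0, "hand": 1},
  {"dx": 0, "dy": 0, "dz": 0.04, "ax": 0, "ay": 0, "az": 0, "hand": 1},
])

```text
clock: 15.55
eef_pos: [483.9, -126.9, 66.0]
tool_rot: [-3.141, 0.0, -0.104]
force: [-3.4, 1.8, 12.3]
width: 0.2
gripper_force: 6.0
```

The key has bottomed: 12 N with no further travel. Release and retreat.

Call:
send_rows([
  {"dx": 0, "dy": 0, "dz": -0.5, "ax": 0, "ay": 0, "az": 0, "hand": 1},
  {"dx": 0, "dy": 0, "dz": -1.5, "ax": 0, "ay": 0, "az": 0, "hand": 1},
  {"dx": 0, "dy": 0, "dz": -4, "ax": 0, "ay": 0, "az": 0, "hand": 1},
  {"dx": 0, "dy": 0, "dz": -8, "ax": 0, "ay": 0, "az": 0, "hand": 1},
  {"dx": 0, "dy": 0, "dz": -12, "ax": 0, "ay": 0, "az": 0, "hand": 1},
  {"dx": 0, "dy": 0, "dz": -15, "ax": 0, "ay": 0, "az": 0, "hand": 1},
  {"dx": 0, "dy": 0, "dz": -15, "ax": 0, "ay": 0, "az": 0, "hand": 1},
  {"dx": 0, "dy": 0, "dz": -15, "ax": 0, "ay": 0, "az": 0, "hand": 1},
  {"dx": 0, "dy": 0, "dz": -15, "ax": 0, "ay": 0, "az": 0, "hand": 1},
])

```text
clock: 16.45
eef_pos: [483.6, -126.9, 214.3]
tool_rot: [-3.141, 0.001, -0.104]
force: [0.6, 0.4, -0.1]
width: -0.0
gripper_force: 0.0
```

```bash
python3 st.py
python3 - <<'E'
from h import *
d=snap('wrist','w9')
im=np.array(d['pixels']).astype(int); m=(im[...,2]>im[...,0]+60).astype(np.uint8); m[350:]=0
u=cv2.moments(m,True); p=(u['m10']/u['m00'],u['m01']/u['m00']); print('dot',atz(d,*p,76.5),'expect ~',663.5,-117.5)
print(finish_job())
E
```

```text
clk 16.45 pos [ 483.6 -126.9  214.3] rot [-3.1415e+00  1.3000e-03 -1.0420e-01] F [ 0.6  0.4 -0.1] w -0.0 g 0.0 q [ 0.15  0.44  0.07  1.95 -0.04  0.76 -1.43]
dot [ 655.67093171 -116.69428481   76.5       ] expect ~ 663.5 -117.5
the job is handed in; nothing more can be done
None
```

The platter went back on the scale and was let go, the zero key was pressed fully down (12 N) and released, and the job was handed in at about 16.5 s with no verdict returned. Seating rests on contact at the expected height (80.7 mm tool height against 80.6 mm). The last camera check put the blue dot about 8 mm off in x, possibly clipped by the image edge, and I handed in without resolving it.

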